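# Hold a flanged sensor over its screw holes

## Task

Pull the sensor with the rectangular four-hole flange up out of its storage tube by its head, lower its stem into the round port of the enclosure, and hold it there with the flange level and hovering about 1 cm above the enclosure's lid, its four holes lined up so that each threaded hole is fully in view through its hole and a colleague can start the screws. Finish while still holding it so: do not let go and do not let the sensor touch the enclosure. Leave the other sensor, the solder reel and the circuit board where they are.

Things in the scene. Friction and masses are not known exactly. Their poses are not given: they have to be found in the camera images.
- sensor: Loose sensor, 0.2 kg: rectangular aluminium flange 92 (x) x 52 (y) x 6 mm with four 11 mm through holes at x +-36, y +-16; on it, centred, a black block head to grip, 36 (x) x 24 (y) mm, 46 tall; below, a round steel stem 10 mm thick, 100 long. Origin: centre of flange underside, z up. Same after a half turn about z. Starts with stem in tube_a, free to turn, flange resting on the tube's rim.
- tube_a: Fixed upright grey storage tube that holds the sensor: 120 mm tall, 44 mm outside and 18 mm inside diameter, on a low round foot 72 mm wide. Origin: centre of its underside on the bench, z up.
- tube_b: Fixed storage tube, same as tube_a, holding the other sensor.
- enclosure: Fixed hollow enclosure, grey box 150 (x) x 110 (y) x 110 mm tall with a flat lid 6 mm thick. In the lid's centre a round port 34 mm wide, around it four brass-rimmed threaded holes 5 mm wide at x +-36, y +-16 mm. Free depth below the lid's top face at the port: 107 mm. Origin: centre of its underside on the bench, z up.
- port (a point): Centre of the enclosure's round port, on the lid's top face, 110 mm above the bench; axes as the enclosure's.
- stem_tip (a point): Lower tip of the sensor's stem, 100 mm below the sensor's origin.
- sensor_b: The other, loose sensor, not wanted: round flange 60 mm across without holes, 6 mm thick, round black head 30 mm across and 32 mm tall, stem as the first one's, standing in tube_b. Origin: centre of its flange's underside.
- reel: Loose metal solder reel standing on its end, 60 mm across, 40 mm tall; bystander. Origin: centre of its underside.
- board: Loose circuit board, 80 x 60 mm, parts up to 18 mm tall; bystander. Origin: centre of its underside.
- hole0 (a point): Centre of the flange hole at the sensor's +x, +y corner, on the flange's underside.
- thread0 (a point): Mouth centre of the threaded hole at the enclosure's +x, +y side, on the lid's top face.
- hole1 (a point): Centre of the flange hole at the sensor's -x, +y corner, on the flange's underside.
- thread1 (a point): Mouth centre of the threaded hole at the enclosure's -x, +y side, on the lid's top face.
- hole2 (a point): Centre of the flange hole at the sensor's -x, -y corner, on the flange's underside.
- thread2 (a point): Mouth centre of the threaded hole at the enclosure's -x, -y side, on the lid's top face.
- hole3 (a point): Centre of the flange hole at the sensor's +x, -y corner, on the flange's underside.
- thread3 (a point): Mouth centre of the threaded hole at the enclosure's +x, -y side, on the lid's top face.
Things that resemble listed ones, but are neither listed nor needed, are in the scene too. What is shaped like the sensor but yellow is not meant.

How it is judged:
On the way:
1. the sensor's stem is pulled right out of its storage tube (z of stem_tip in the frame of tube_a above 0.121 m and contact force between sensor and the fingers above 0.5 N), for 0.1 s.
At the end, for the whole second after the job is handed in: Held still in the gripper, stem in the port: each flange hole within 3.5 mm (horizontally) of a threaded hole, either way round; flange underside 4 to 18 mm above the lid; tilt under 0.07 rad; sensor and enclosure not touching (under 0.2 N) (((horizontal distance between hole0 and thread0 below 0.0035 m and horizontal distance between hole1 and thread1 below 0.0035 m and horizontal distance between hole2 and thread2 below 0.0035 m and horizontal distance between hole3 and thread3 below 0.0035 m) or (horizontal distance between hole0 and thread2 below 0.0035 m and horizontal distance between hole1 and thread3 below 0.0035 m and horizontal distance between hole2 and thread0 below 0.0035 m and horizontal distance between hole3 and thread1 below 0.0035 m)) and z of sensor in the frame of port between 0.004 and 0.018 m and angle between sensor's own z axis and vertical below 0.07 rad and contact force between sensor and enclosure below 0.2 N and contact force between sensor and the fingers above 1 N and linear speed of sensor below 0.01 m/s); the arm keeps its last pose, push and grip.
It fails at once if the other sensor, the solder reel or the circuit board is moved more than 30 mm (distance of any of sensor_b, reel, board from where it was at the start of the episode above 0.03 m).
It also fails if it takes over 35 s, if anything falls off the work surface, if the arm or the gripper's body presses on something with over 40 N, if the wrist force passes 120 N, or if a joint passes its speed limit or range.

## Robot

A 6-joint arm with a two-finger parallel gripper is mounted at the origin on the work surface. World frame = base frame: x ahead of the robot, y to its left, z up, the work surface at z = 0. Lengths are in m, angles in rad, forces in N, time in s.
With the tool pointing down it reaches from about 0.275 to 1 m from the base axis. Payload 8.4 kg.
Tool frame: the origin (TCP) lies midway between the tips of the shut fingers; the grasp point (between the pads) lies 19 mm behind it (env.grip_point_offset is the distance from the TCP to the grasp point, in m); z points along the fingers, y is the line along which they close (so a half turn about z gives the same grasp; the last joint's range is limited). The gripper opens to 85 mm and grips with 20 to 120 N. Pads are 22 mm wide; open, the fingers measure 114 mm over their backs; the gripper's body (76 mm by 85 mm) begins 54 mm behind the grasp point. The pads swing forward as they close: fully open they stand 13 mm farther back than shut.
Start: joints at [1.125, 0.353, 1.633, -0, 1.155, -0.002], TCP at [0.268, 0.564, 0.231] pointing down, gripper open.
Joint ranges: [-2.63, 2.63], [-0.92, 2.1], [0.06, 2.66], [-1.3, 4.44], [0, 2.69], [-3.02, 3.02]. Speed limits (rad/s): [2.22, 2.22, 2.79, 3.14, 3.14, 3.14].

## Interface

Orientations are given as a unit quaternion [x, y, z, w].
In Python, from plant import env, release, grasp, vision, job, finder, get_t, get_qpos, get_joint_velocities, get_tau, get_tool_pos, get_eef_rot, get_contact_force, get_moment, get_width, get_finger_force gives the robot as it stands. The module is installed in compiled form; this text tells all that it offers. Calls block until the motion is done:
- env.move_ptp(position, orientation): joint-space move of the TCP to a pose.
- env.line_to(position, ori=None, velocity=0.15): straight line of the TCP; ori=None keeps the orientation; velocity is the mean speed in m/s.
- env.move_j(angles): joint-space move.
- release() and grasp(grasp_force=None): open the fingers fully, or close them until they stop; grasp_force is the grip in N (None keeps the last).
- env.pause(seconds).
- env.ik(position, orientation): joint angles nearest the present ones, or None.
- vision.snapshot(name): name is "side" or "top" or "wrist"; returns a dict with "img" (480x640x3 uint8, red, green, blue), "range_z" (480x640 float32, m along the optical axis (not along the pixel's ray), 0 where there is no reading), "vertical_fov" (degrees; the focal length in pixels is half the picture's height over the tangent of half this angle, whatever the lens; pixels are square), "cx", "cy" (the principal point, pixels), "R" (3x3) and "t" (3): a world point X has camera coordinates R X + t. Camera axes: x right, y down, z forward; pixel columns grow to the right and rows downward; lengths in m; the calibration is good to about 2 mm. A picture is of the moment at which its call begins.
A pose or a line that the arm cannot do raises env.IKError and nothing moves.
- job.job_done(): hands the job in; it is judged then, once.
Trained networks look in a picture, given as the dict that the camera call returned (one of the last four; its "shot" number tells which), for a name from the list of things; names that differ only in an ending like _2 or _b are one class to them, and where a whole thing is asked for, a point or a joint stands for the part that bears it (a point fixed in the world has none). Each returns a list of dicts, best first, with "conf" (0 to 1); they miss things now and then, are a little off and sometimes report something else, mostly with a low value. They report only what shows in the picture. A call takes as long as a camera call. They do not tell look-alikes from the thing itself.
- finder.silhouettes(picture, query): "pixels" (480x640 bool, what is visible of it) and "bbox" ([left, top, right, bottom] in pixels, round what is visible of it).
- finder.tip_of(picture, query): "point" ([column, row] in pixels: a listed point, or the origin of a listed thing).
Readings, each from a call of its own:
- get_t(): time.
- get_qpos(): joint angles.
- get_joint_velocities(): joint speeds.
- get_tau(): joint torques, N m.
- get_tool_pos(): TCP position.
- get_eef_rot(): TCP orientation.
- get_contact_force(): force on the tool from outside, world axes, zero at the start.
- get_moment(): the same for the moment, N m.
- get_width(): finger opening in m.
- get_finger_force(): force on a finger pad.
Only numpy, scipy, OpenCV 4.12 (cv2) and the standard library are available. Lean on these libraries where they do the work, as an engineer would, in place of code of your own. Each camera call takes 0.05 s, during which the arm holds its last target. There are 200 camera calls.

## Working session

There is one attempt and no reset: what is moved stays moved. The work goes in short steps, each a Python script; the robot and the scene stay as the last script left them, time stands still between calls to the robot, and variables do not carry over. Pictures are saved under pics/ and viewed, at most 10 in all, crops included, and the job is handed in when it is done.

```bash
mkdir -p pics
cat > h.py <<'E'
from plant import *
import numpy as np, cv2
from scipy.spatial.transform import Rotation as Ro
def K(p):
    f=p["img"].shape[0]/2/np.tan(np.radians(p["vertical_fov"])/2); return f,p["cx"],p["cy"]
def ray(p,px):
    f,cx,cy=K(p); d=np.array([(px[0]-cx)/f,(px[1]-cy)/f,1.]); R=np.array(p["R"]); return -R.T@np.array(p["t"]),R.T@d
def at_z(p,px,z):
    c,d=ray(p,px); return c+d*(z-c[2])/d[2]
def cloud(p):
    f,cx,cy=K(p); v,u=np.mgrid[:480,:640]; z=p["range_z"]
    X=np.stack([(u-cx)/f*z,(v-cy)/f*z,z],-1); X=(X-np.array(p["t"]))@np.array(p["R"]); X[z==0]=np.nan; return X
def save(p,n): cv2.imwrite(f"pics/{n}.png",p["img"][...,::-1])
E
python3 - <<'E'
from h import *
np.set_printoptions(precision=4,suppress=True)
for n in("top","side"):
    p=vision.snapshot(n); save(p,n+"0"); X=cloud(p)
    print(n,p["vertical_fov"],-np.array(p["R"]).T@p["t"])
    for q in("sensor","sensor_b","enclosure","tube_a","reel","board"):
        for s in finder.silhouettes(p,q)[:4]:
            m=s["pixels"]; Y=X[m]; print(q,round(s["conf"],2),s["bbox"],np.nanmedian(Y,0),np.nanpercentile(Y[:,2],98))
    for q in("port","thread0","thread1","thread2","thread3","hole0","hole2","sensor"):
        for s in finder.tip_of(p,q)[:3]: print(q,round(s["conf"],2),s["point"])
print(get_t())
a=cv2.imread("pics/top0.png");
E
```

```text
top 54.5654306608047 [0.469  0.1182 1.1824]
sensor 0.92 [256.3, 315.2, 280.9, 356.4] [0.3492 0.2534 0.106 ] 0.15261712859910945
sensor 0.89 [188.6, 193.9, 219.3, 236.1] [0.6243 0.3918 0.1057] 0.15265800074736668
sensor 0.77 [241.6, 214.4, 266.7, 258.1] [0.5696 0.2777 0.1256] 0.17307026459136104
sensor 0.75 [370.8, 223.9, 396.9, 253.4] [ 0.5553 -0.0173  0.1267] 0.15979800481510117
sensor_b 0.92 [256.3, 315.2, 280.9, 356.4] [0.3492 0.2534 0.106 ] 0.15261712859910945
sensor_b 0.89 [188.6, 193.9, 219.3, 236.1] [0.6243 0.3918 0.1057] 0.15265800074736668
sensor_b 0.77 [241.6, 214.4, 266.7, 258.1] [0.5696 0.2777 0.1256] 0.17307026459136104
sensor_b 0.75 [370.8, 223.9, 396.9, 253.4] [ 0.5553 -0.0173  0.1267] 0.15979800481510117
enclosure 0.57 [427.8, 197.6, 501.1, 277.1] [ 0.5519 -0.211   0.1092] 0.11378679045260594
tube_a 0.73 [258.1, 231.1, 277.5, 255.3] [0.5642 0.2587 0.0089] 0.0714707720404076
tube_a 0.58 [362.1, 231.0, 388.3, 254.3] [0.542  0.0005 0.0087] 0.06207057436198983
reel 0.44 [428.3, 198.9, 504.0, 277.3] [ 0.5523 -0.2099  0.1091] 0.11377639080686902
board 0.64 [284.2, 145.6, 31
[... 1884 characters left out ...]
457952142695
board 0.35 [338.7, 317.0, 457.3, 446.7] [ 0.5317 -0.2325  0.1108] 0.11373025596997624
port 0.71 [401.5, 367.5]
thread0 0.94 [393.8, 387.4]
thread0 0.86 [408.3, 348.6]
thread0 0.86 [424.3, 358.4]
thread1 0.94 [393.8, 387.4]
thread1 0.86 [408.3, 348.6]
thread1 0.86 [424.3, 358.4]
thread2 0.94 [393.8, 387.4]
thread2 0.86 [408.3, 348.6]
thread2 0.86 [424.3, 358.4]
thread3 0.94 [393.8, 387.4]
thread3 0.86 [408.3, 348.6]
thread3 0.86 [424.3, 358.4]
hole0 0.98 [184.4, 211.9]
hole0 0.96 [280.4, 167.3]
hole0 0.96 [249.3, 228.0]
hole2 0.98 [184.4, 211.9]
hole2 0.96 [280.4, 167.3]
hole2 0.96 [249.3, 228.0]
sensor 0.88 [216.7, 122.9]
sensor 0.82 [264.4, 219.8]
sensor 0.64 [168.3, 219.7]
1.5
```

View pics/top0.png

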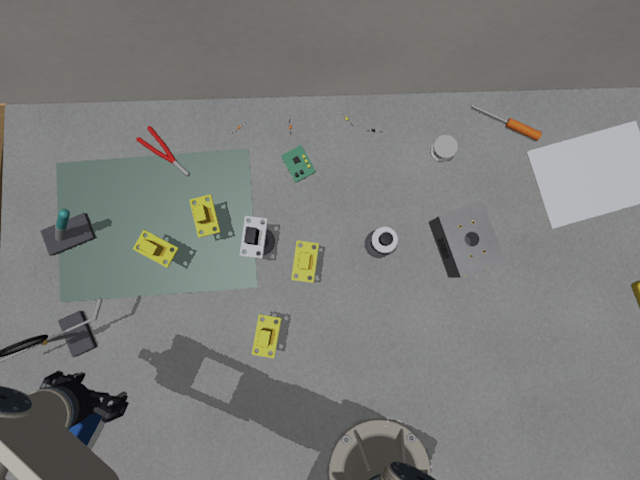

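View pics/side0.png

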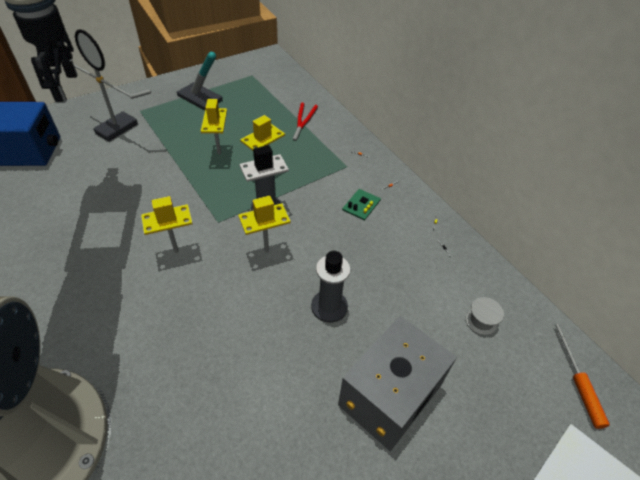

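The top view shows the real sensor (white flange, black head) at px (254,237) in its tube. Four yellow decoys surround it. Sensor_b is at (384,240) and the enclosure at (473,240). The side view agrees: (264,163) and (401,367). Next I'll look closer with the wrist camera over the sensor and the enclosure.

```bash
cat >> h.py <<'E'
def down(psi): return (Ro.from_euler('z',psi)*Ro.from_euler('x',np.pi)).as_quat()
def tri(ps):
    A=0;b=0
    for p,px in ps:
        c,d=ray(p,px); d=d/np.linalg.norm(d); M=np.eye(3)-np.outer(d,d); A=A+M; b=b+M@c
    return np.linalg.solve(A,b)
E
python3 - <<'E'
from h import *
np.set_printoptions(precision=4,suppress=True)
env.move_ptp([0.54,0.27,0.36],down(0)); print(get_qpos())
for k,y in enumerate((0.27,0.23)):
    if k: env.line_to([0.54,y,0.36])
    p=vision.snapshot("wrist"); save(p,f"w{k}"); X=cloud(p)
    print(-np.array(p["R"]).T@p["t"],p["R"],p["vertical_fov"])
    for q in("hole0","sensor"):
        for s in finder.tip_of(p,q): print(q,round(s["conf"],2),s["point"],at_z(p,s["point"],.120))
    for s in finder.silhouettes(p,"sensor"): print(s["conf"],s["bbox"])
a=np.hstack([cv2.imread(f"pics/w{k}.png") for k in(0,1)]); cv2.imwrite("pics/w01.png",cv2.resize(a,(800,300),interpolation=cv2.INTER_AREA))
print(get_t())
E
```

```text
[0.4618 0.2266 1.5222 0.0003 1.3931 2.0311]
[0.6051 0.2704 0.5022] [[ 0.0019 -1.     -0.0013]
 [-0.9658 -0.0022  0.2592]
 [-0.2592  0.0007 -0.9658]] 65.65782192999185
hole0 0.97 [167.8, 88.0] [0.6512 0.4145 0.12  ]
hole0 0.97 [324.2, 332.2] [0.391  0.2626 0.12  ]
hole0 0.94 [306.8, 382.9] [0.324  0.2828 0.12  ]
hole0 0.91 [219.7, 149.2] [0.5941 0.3685 0.12  ]
hole0 0.91 [388.6, 252.6] [0.4863 0.194  0.12  ]
hole0 0.85 [119.4, 219.5] [0.522  0.4786 0.12  ]
hole0 0.84 [346.4, 334.1] [0.3887 0.2372 0.12  ]
hole0 0.79 [190.9, 158.2] [0.5852 0.398  0.12  ]
hole0 0.79 [405.8, 190.1] [0.5535 0.1798 0.12  ]
hole0 0.79 [67.1, 161.3] [0.5819 0.5233 0.12  ]
hole0 0.77 [199.9, 79.7] [0.6587 0.3831 0.12  ]
hole0 0.76 [435.9, 198.0] [0.5454 0.1482 0.12  ]
hole0 0.75 [54.3, 186.0] [0.557  0.5407 0.12  ]
hole0 0.73 [327.8, 143.4] [0.5999 0.2604 0.12  ]
hole0 0.69 [290.1, 203.6] [0.5393 0.299  0.12  ]
hole0 0.65 [315.6, 211.1] [0.5314 0.2725 0.12  ]
hole0 0.64 [417.1, 262.0] [0.4757 0.1626 0.12  ]
hole0 0.63 [130.5, 193.6] [0.5493 0.4634 0.12  ]
hole0 0.6 [295.5, 133.4] [0.6094 0.2924 0.12  ]
hole0 0
[... 1350 characters left out ...]
e0 0.68 [288.6, 143.0] [0.6009 0.259  0.12  ]
hole0 0.65 [315.2, 335.0] [0.3878 0.2329 0.12  ]
hole0 0.63 [274.0, 382.9] [0.3244 0.282  0.12  ]
hole0 0.61 [152.5, 158.5] [0.5858 0.3965 0.12  ]
sensor 0.95 [561.2, 188.2] [ 0.5557 -0.0201  0.12  ]
sensor 0.74 [154.8, 122.1] [0.6209 0.3902 0.12  ]
sensor 0.7 [60.9, 191.8] [0.5522 0.495  0.12  ]
sensor 0.58 [376.0, 224.9] [0.5171 0.1685 0.12  ]
sensor 0.56 [295.1, 358.3] [0.3575 0.2564 0.12  ]
sensor 0.25 [288.6, 141.2] [0.6026 0.2589 0.12  ]
0.97 [2.3, 147.2, 110.4, 234.8]
0.9 [532.1, 157.0, 603.2, 217.2]
0.85 [345.5, 180.3, 410.2, 270.2]
0.81 [269.1, 319.9, 324.0, 398.2]
0.75 [113.5, 68.3, 192.3, 171.8]
0.58 [236.9, 127.5, 300.4, 225.0]
4.0833
```

View pics/w01.png

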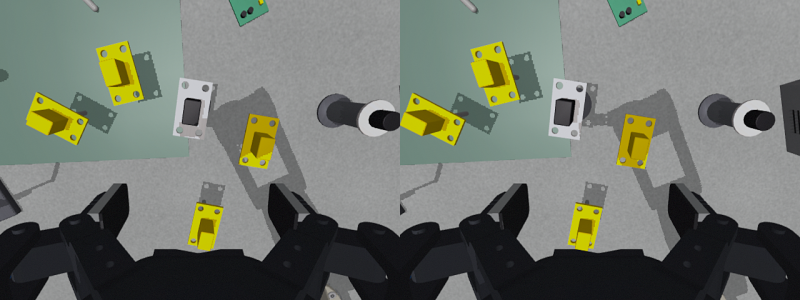

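The wrist views show the white flange with the black head at px ~(310,175) in w0 and ~(270,175) in w1, with all four holes visible. I'll triangulate the holes and fit the flange outline, then do the same at the enclosure.

```bash
cat >> h.py <<'E'
def rect(p,c,zlo,zhi,r=.07):
    "min-area rectangle (world xy) of the cloud points in a height band near c"
    X=cloud(p).reshape(-1,3); m=(np.hypot(X[:,0]-c[0],X[:,1]-c[1])<r)&(X[:,2]>zlo)&(X[:,2]<zhi)
    Y=X[m]; (cx,cy),(w,h),a=cv2.minAreaRect((Y[:,:2]*1000).astype(np.float32))
    if w<h: w,h,a=h,w,a+90
    return np.array([cx/1000,cy/1000,np.median(Y[:,2]),w,h,(a+90)%180-90,m.sum()])
E
python3 - <<'E'
from h import *
np.set_printoptions(precision=4,suppress=True)
c=(.568,.278)
def look():
    p=vision.snapshot("wrist"); return p,[s["point"] for s in finder.tip_of(p,Q)]
def match(A,B,z,c,tol=.015,r=.06):
    pa,ha=A;pb,hb=B;out=[]
    for a in ha:
        wa=at_z(pa,a,z)
        if np.linalg.norm(wa[:2]-c)>r: continue
        d=[np.linalg.norm(at_z(pb,b,z)-wa) for b in hb]
        if d and min(d)<tol: out.append(tri([(pa,a),(pb,hb[int(np.argmin(d))])]))
    return np.array(out)
Q="hole0"; B=look()
print("flange",rect(B[0],c,.115,.135),"head",rect(B[0],c,.155,.19,.04))
env.line_to([.57,.29,.36],velocity=.2); A=look()
print("flange",rect(A[0],c,.115,.135),"head",rect(A[0],c,.155,.19,.04))
print(match(A,B,.123,c))
p=vision.snapshot("top"); print("top",rect(p,c,.115,.135),rect(p,c,.155,.19,.04)); print(get_t())
c=(.545,-.215); Q="thread0"
env.move_ptp([.47,-.18,.36],down(0)); A=look(); env.line_to([.47,-.25,.36],velocity=.2); B=look(); save(B[0],"enc")
print(match(A,B,.11,c)); 
for P in(A[0],B[0]):
    print("lid",rect(P,c,.10,.12,.12))
    for s in finder.tip_of(P,"port"): print(s["conf"],s["point"],at_z(P,s["point"],.11))
print(get_t(),get_qpos())
E
```

```text
flange [   0.5694    0.2808    0.1259   92.0703   52.2157   -8.4931 3211.    ] head [   0.5695    0.2806    0.1717   36.1352   24.1036   -8.6319 1177.    ]
flange [   0.5693    0.2807    0.1258   92.4931   52.1568   -8.3537 3051.    ] head [   0.5695    0.2807    0.1716   36.3192   24.0207   -8.3771 1088.    ]
[[0.6009 0.2602 0.1202]
 [0.5295 0.2711 0.1127]
 [0.6094 0.2883 0.1301]
 [0.5371 0.301  0.1191]]
top [  0.5834   0.2584   0.1257  83.3892  42.0317  25.741  172.    ] [ 0.577   0.2683  0.1699 20.1418 10.8009 23.987  38.    ]
4.8167
[[ 0.5842 -0.1945  0.1042]
 [ 0.5164 -0.2176  0.1238]
 [ 0.5223 -0.2449  0.1179]]
lid [    0.5529    -0.2222     0.1097   150.4937   110.507     17.3629
 16073.    ]
0.77 [359.2, 121.4] [ 0.5522 -0.2212  0.11  ]
lid [    0.5529    -0.2218     0.1098   150.5646   110.3118    17.3083
 16135.    ]
0.9 [289.3, 122.0] [ 0.551  -0.2212  0.11  ]
7.3667 [-0.4903  0.1048  1.6674  0.0002  1.3694  1.0795]
```

View pics/enc.png

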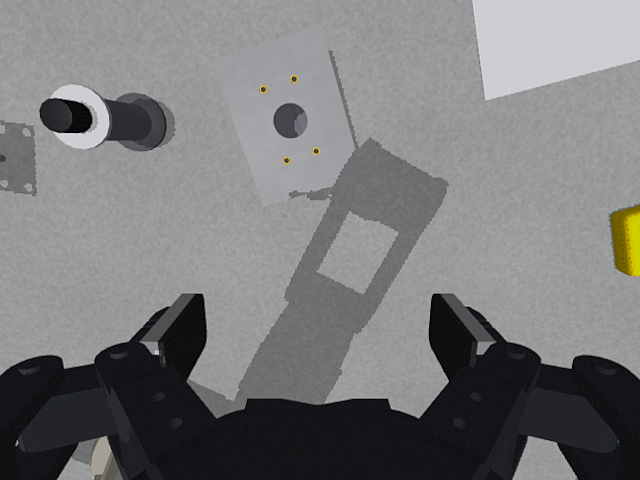

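The view of the enclosure shows the port at (290,120) and the threads at (263,89), (294,79), (286,160) and (316,151). Their long axis runs along the box's long side. All sizes and heights match the description, so I'll grasp, lift and look.

Run:
```python
from h import *
np.set_printoptions(precision=4,suppress=True)
s=np.array([.5694,.2807]); a=np.radians(-8.45); q=down(a)
p=vision.snapshot("wrist"); h=cv2.cvtColor(p["img"],cv2.COLOR_RGB2HSV)
m=cv2.inRange(h,(15,120,100),(32,255,255)); m[170:]=0; m[:,:230]=0; m[:,345:]=0
n,_,st,ce=cv2.connectedComponentsWithStats(m)
T=np.array([at_z(p,ce[i],.11)[:2] for i in range(1,n) if st[i,4]>3]); print(T,T.mean(0))
env.move_ptp([*s,.27],q); env.line_to([*s,.135],velocity=.1)
grasp(60); print("w",get_width(),get_finger_force())
env.line_to([*s,.345],velocity=.12); env.pause(.1)
print("w",get_width(),get_finger_force(),get_contact_force(),get_t())
e=np.array([.5529,-.2220]); b=np.radians(17.33)
env.move_ptp([*e,.345],down(b)); env.pause(.3)
p=vision.snapshot("wrist"); save(p,"held"); print("flange",rect(p,e,.315,.345,.09),get_tool_pos(),get_qpos(),get_t())
```

```text
[[ 0.5916 -0.2263]
 [ 0.5819 -0.1956]
 [ 0.5225 -0.2476]
 [ 0.5135 -0.2173]] [ 0.5524 -0.2217]
w 0.023427601992808002 59.341837763786316
w 0.023198373945434378 58.766557574272156 [-0.8545 -0.1122 -2.6514] 13.4833
flange [   0.553    -0.2216    0.3356   92.7368   52.182    17.5    9742.    ] [ 0.5531 -0.2216  0.345 ] [-0.3837  0.2213  1.5602 -0.      1.3601  0.8841] 15.6583
```

View pics/held.png

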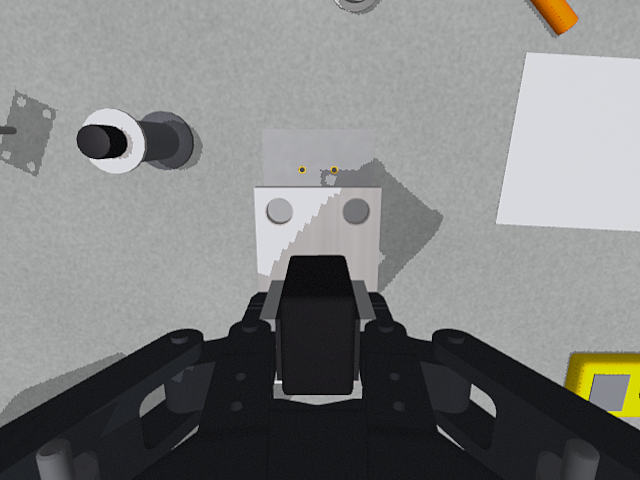

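The held view shows the flange gripped squarely and level, with its holes at (279,211) and (356,211) and the threads beyond at (302,169) and (334,169). I'll lower it and compare holes with threads up close.

Run:
```python
from h import *
np.set_printoptions(precision=4,suppress=True)
e=np.array([.5527,-.2219]); q=down(np.radians(17.33))
env.line_to([*e,.25],q,velocity=.12); env.line_to([*e,.135],q,velocity=.07); env.pause(.3)
p=vision.snapshot("wrist"); cv2.imwrite("pics/fin.png",cv2.resize(p["img"][100:340,200:440,::-1],(600,600),interpolation=cv2.INTER_NEAREST))
print("flange",rect(p,e,.121,.132,.07),get_tool_pos(),get_contact_force(),get_t())
h=cv2.cvtColor(p["img"],cv2.COLOR_RGB2HSV); m=cv2.inRange(h,(12,110,70),(34,255,255)); m[300:]=0;m[:,:230]=0;m[:,410:]=0
n,_,st,ce=cv2.connectedComponentsWithStats(m)
print("thr",[(ce[i],st[i,4],at_z(p,ce[i],.11)[:2]) for i in range(1,n) if st[i,4]>3])
for s in finder.tip_of(p,"hole0"): print("hole",s["conf"],s["point"],at_z(p,s["point"],.12)[:2])
R=Ro.from_euler('z',17.33,degrees=True).as_matrix()[:2,:2]
print("expected",[e+R@v for v in((.036,.016),(.036,-.016))])
```

```text
flange [   0.5527   -0.2218    0.1257   92.5765   52.4811   17.1464 9577.    ] [ 0.5527 -0.2219  0.1351] [-0.2942 -0.642  -1.6278] 18.7417
thr [(array([281.0609, 207.2696]), np.int32(115), array([ 0.5811, -0.1957])), (array([353.7419, 206.7903]), np.int32(124), array([ 0.5912, -0.2272]))]
hole 0.83 [279.5, 208.0] [ 0.5826 -0.1955]
hole 0.74 [353.6, 211.6] [ 0.5906 -0.2264]
expected [array([ 0.5823, -0.1959]), array([ 0.5918, -0.2265])]
```

View pics/fin.png

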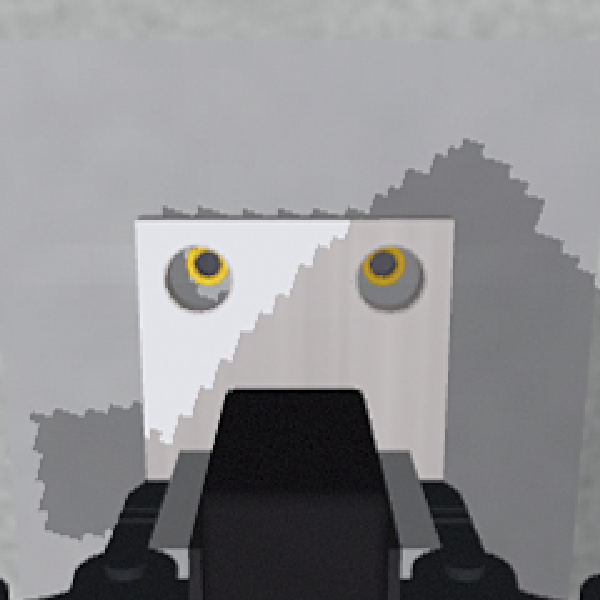

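Both threads show through their holes: rings at crop (208,263) and (382,263), hole rims centred at (198,277) and (391,277). I'll remove the parallax to check the horizontal offset.

Run:
```python
from h import *
np.set_printoptions(precision=4,suppress=True)
p=vision.snapshot("wrist")
f=lambda u,v:(199.7+u*.4,99.7+v*.4)
R=Ro.from_euler('z',17.33,degrees=True).as_matrix()[:2,:2]
for a,b in(((198,277),(208,263)),((391,277),(382,263))):
    H=at_z(p,f(*a),.126)[:2];T=at_z(p,f(*b),.110)[:2]; print(H,T,"tool-frame thread-hole mm",R.T@(T-H)*1000)
g=p["img"][180:230,260:375]; h=cv2.cvtColor(g,cv2.COLOR_RGB2HSV)
m=cv2.inRange(h,(12,110,70),(34,255,255)); n,_,st,ce=cv2.connectedComponentsWithStats(m)
for i in range(1,n):
    x,y,w,hh,A=st[i]; print("ring bbox",x+260,y+180,w,hh)
```

```text
[ 0.5827 -0.1958] [ 0.5824 -0.1961] tool-frame thread-hole mm [-0.4523 -0.1949]
[ 0.5923 -0.2263] [ 0.5918 -0.2264] tool-frame thread-hole mm [-0.4532  0.0345]
ring bbox 274 199 17 15
ring bbox 345 199 17 15
```

The offset is under 0.5 mm, and the flange is about 10 mm above the lid and level, so I'm handing in.

```bash
python3 -c "
from plant import *
print(get_finger_force(),get_contact_force(),get_t()); print(job.job_done())"
```

```text
58.7714821100235 [-0.66678187 -0.66185381 -2.9523612 ] 18.8417
the job is handed in; nothing more can be done
None
```

The job is handed in with the sensor still held, its stem in the port and its flange level about 10 mm above the lid; the two holes the camera could see sit within about 0.5 mm of their threads, after roughly 19 s; the judge's verdict was not shown.

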